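Lock the tube rack into the sample transport case

TASK

Lock the rack of sample tubes into its blue transport case for the courier: push the spring bolt straight down all the way into the lock, keep it down, and slide the keeper plate fully across by its crossbar so that the plate traps the bolt; then let go and leave the lock holding by itself. Press and push gently, never with more than 30 N, and leave the things standing around the case where they are.

Things in the scene. Friction and masses are not known exactly. Their poses are not given: they have to be found in the camera images.
- case: Open blue transport case, fixed: 200 mm (its x) by 300 mm (its y) plus a 7 mm rim flange all round; rim 110 mm high. Origin: centre of the underside; x, y along its sides, z up. Foam top at z 91 mm. Tubes with orange caps up to z 121 mm stand in the -y half; the lock sits in the foam of the +y half, square to the case.
- lock_centre (a point): Point on the case's underside level, right below the lock's centre (case x 0, y +85 mm); axes as the case. The lock: grey base 150 (x) by 104 mm (y), steel guides along x at y 38 to 51 mm either side. The whole lock sits 0 to 14 mm higher than the lowest heights given here; this differs from case to case and is not in any reading: feel or see it.
- bolt_head (a point): Where the middle of the top face of the raised bolt head is when the lock sits lowest (case z 136 mm; truly 136 to 150); fixed to the case. The head is a flat oblong steel bar 66 mm along case x by 26 mm (y), 14 mm thick, x -22 to +44 mm from the lock centre, and is pressed straight down from above anywhere on it.
- plate_edge_open (a point): Middle of the keeper plate's +x edge (underside) with the keeper at 0 and the lock lowest (case z 124 mm; truly 124 to 138); fixed to the case. The aluminium plate is 4 mm thick, 44 mm long in x, 84 mm wide, underside 12 mm below the top of the raised bolt head, 2 mm above that of the fully pressed one.
- crossbar_open (a point): Middle of the keeper's raised crossbar top with keeper at 0 and lock lowest (case z 147 mm; truly 147 to 161); fixed to the case. Bar 8 mm (x) by 80 (y) by 8 high, 3 mm clear above the raised bolt head, on posts at y +-32 to 40 mm on two strips from the plate. Opening between plate edge and bar: 50 mm (x) by 64 (y).
- bolt (a joint): Bolt travel in m: 0 up, 0.014 fully down at a hard stop. Spring about 3 N at the top, 8 N at the stop; it springs up when let go. From 0.012 on the head is below the keeper plate and the plate can pass over it; less, and the plate's edge is blocked by the head. Trapped, it rests up against the plate at about 0.012.
- keeper (a joint): Keeper travel in m along case +x: 0 open, 0.024 fully across at a hard stop; starts 0 to 0.004; friction about 2.5 N, stays where left. Fingers reaching down through the opening onto the bolt head and moved along +x while pressing meet the crossbar and drag the keeper; the plate follows over the head behind them. The head is long enough to stay on.
- pump_bottle: Bystander: pump bottle, 66 mm diameter, 180 mm tall, loose; origin at the centre of its underside.
- jar: Bystander: sample jar with orange cap, 52 mm diameter, 65 mm tall, loose; origin at the centre of its underside.
- label_roll: Bystander: roll of labels lying flat, 76 mm diameter, 30 mm tall, loose; origin at the centre of its underside.
- swab_carton: Bystander: cardboard carton 60 x 100 x 50 mm, loose; origin at the centre of its underside.

How it is judged:
By the outcome, as a careful person would: the job done as asked, in the order asked, and still so for the second after the job is handed in, with the robot touching nothing.
It also fails if it takes over 61 s, if anything falls off the work surface, if the arm or the gripper's body presses on something with over 40 N, if the wrist force passes 120 N, or if a joint passes its speed limit or range.

ROBOT

A 7-joint arm with a two-finger parallel gripper is mounted at the origin on the work surface. World frame = base frame: x ahead of the robot, y to its left, z up, the work surface at z = 0. Lengths are in m, angles in rad, forces in N, time in s.
With the tool pointing down it reaches from about 0.4 to 0.85 m from the base axis. Payload 10.4 kg.
Tool frame: the origin (TCP) lies midway between the tips of the shut fingers; the grasp point (between the pads) lies 19 mm behind it; z points along the fingers, y is the line along which they close (so a half turn about z gives the same grasp; the last joint's range is limited). The gripper opens to 87 mm and grips with 3 to 60 N. Pads are 19 mm wide; open, the fingers measure 117 mm over their backs; the gripper's body (75 mm by 190 mm) begins 51 mm behind the grasp point.
Start: joints at [1.165, 0.332, -0.065, 1.46, 0.022, 1.35, -0.088], TCP at [0.233, -0.58, 0.196] pointing down, gripper open.
Joint ranges: [-2.6, 2.6], [-0.5, 2.12], [-1.47, 1.34], [0.16, 2.42], [-1.27, 4.41], [0.06, 2.06], [-2.6, 2.6]. Speed limits (rad/s): [2.22, 2.22, 2.79, 2.79, 3.14, 3.14, 3.14].

INTERFACE

Orientations are given as a unit quaternion [x, y, z, w].
In Python, from workcell import * gives the robot as it stands. The module is installed in compiled form; this text tells all that it offers.
- The arm moves only by the shell command python3 -m crank FILE, which reads ROWS from the file FILE. ROWS is 1 to 5 rows, parted by a bar, with the numbers parted by commas; each row has 5 numbers: the opening from 0.0 (shut) to 1.0 (fully open), then dx, dy, dz in m, then a turn about the tool's z in rad; each row shifts and turns the commanded pose from where the row before left it, along the tool's axes as they then stand; what a row does not reach is not made up. A row lasts 1/8 s, in which the tool goes at most 0.0625 m and 0.188 rad, less where a joint would pass 70% of its speed; a pose out of reach is approached as far as the arm can. The fingers move at their own pace and stop on an object; the grip force is fixed at half the most. Time passes only in rows, so rows that do not move let the fingers close. It prints the time, the measured TCP pose, the force, the opening and the grip force at its end. Input that does not fit is refused with a message, and nothing moves.
- state(): the state, without advancing time (a new reading comes with each control period).
- snapshot(name): name is "side" or "top" or "wrist"; returns a dict with "pixels" (420x560x3 uint8, red, green, blue), "camera_matrix" (3x3 intrinsics, pixels), "world_from_camera" (4x4, takes a point from camera to world coordinates). Camera axes: x right, y down, z forward; pixel columns grow to the right and rows downward; lengths in m; the calibration is good to about 2 mm. A picture is of the moment at which its call begins. There is no depth.
- hand_in(): hands the job in; it is judged then, once.
The state is a dict: "time": time; "qpos": joint angles; "qd": joint speeds; "effort": joint torques, N m; "eef_pos": TCP position; "eef_rot": TCP orientation; "ft_force": force on the tool from outside, world axes, zero at the start; "wrist_torque": the same for the moment, N m; "width": opening from 0.0 (shut) to 1.0 (fully open); "finger_force": force on a finger pad.
Only numpy, scipy, OpenCV 4.12 (cv2) and the standard library are available. Lean on these libraries where they do the work, as an engineer would, in place of code of your own. Each camera call takes 0.05 s, during which the arm holds its last target. There are 200 camera calls.

## Working session

There is one attempt and no reset: what is moved stays moved. The work goes in short steps, Python scripts to look and compute and a shell command to move; the robot and the scene stay as the last step left them, time stands still between calls to the robot, and variables do not carry over. Pictures are saved under pics/ and viewed, at most 10 in all, crops included, and the job is handed in when it is done.

```bash
mkdir -p pics
python3 - <<'E'
from workcell import *
import cv2
for n in ("top","side"):
    s=snapshot(n); cv2.imwrite(f"pics/{n}0.png",s["pixels"][:,:,::-1]); print(n,s["camera_matrix"].tolist(),s["world_from_camera"].round(4).tolist())
st=state(); print({k:st[k] for k in("time","eef_pos","eef_rot","ft_force","width")})
E
```

```text
top [[394.4710374032906, 0.0, 284.5199466958019], [0.0, 394.4710374032906, 218.29835594613945], [0.0, 0.0, 1.0]] [[0.0039, -0.9872, 0.1594, 0.3447], [-0.9999, -0.0059, -0.0121, -0.0633], [0.0129, -0.1594, -0.9871, 1.3067], [0.0, 0.0, 0.0, 1.0]]
side [[493.2472137180127, 0.0, 278.98439018369993], [0.0, 493.2472137180127, 209.08528082892127], [0.0, 0.0, 1.0]] [[-0.9801, -0.1546, 0.1243, 0.3703], [-0.198, 0.73, -0.6541, 0.7962], [0.0104, -0.6657, -0.7461, 1.061], [0.0, 0.0, 0.0, 1.0]]
{'time': 0.1, 'eef_pos': array([ 0.23331633, -0.57941508,  0.19574067]), 'eef_rot': array([ 9.81735872e-01,  1.90247941e-01, -1.50860810e-04, -6.13482191e-04]), 'ft_force': array([-0.4713165 ,  0.31129669, -1.49144407]), 'width': 0.999547252939964}
```

View pics/top0.png

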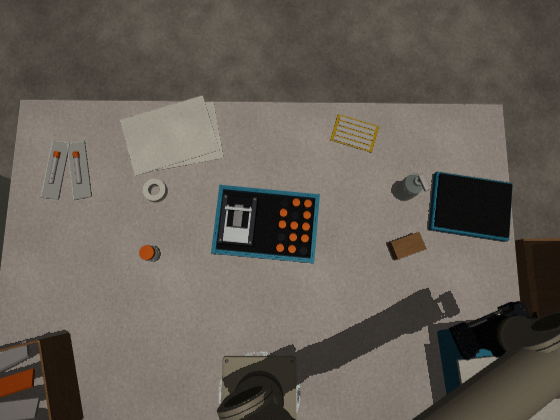

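View pics/side0.png

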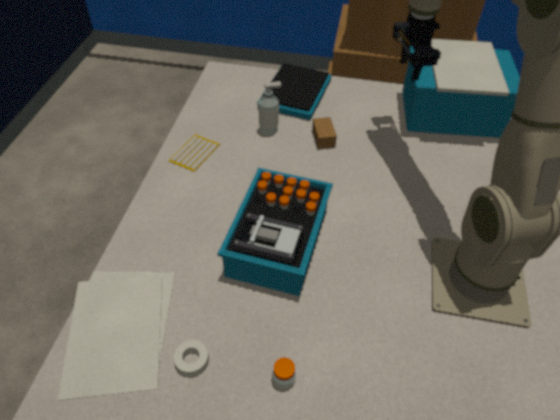

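The top view shows the case near (266,224), with the lock on its left (+y) side and the crossbar toward +x. In the side view the lock is at about (268,235). I'll enlarge both.

Run:
```python
import cv2
a=cv2.imread("pics/top0.png")[175:273,203:333]; cv2.imwrite("pics/topc.png",cv2.resize(a,None,fx=6,fy=6,interpolation=cv2.INTER_CUBIC))
a=cv2.imread("pics/side0.png")[165:295,215:345]; cv2.imwrite("pics/sidec.png",cv2.resize(cv2.convertScaleAbs(a,alpha=1.3,beta=15),None,fx=4.6,fy=4.6,interpolation=cv2.INTER_CUBIC))
```

```text
(no output)
```

View pics/topc.png

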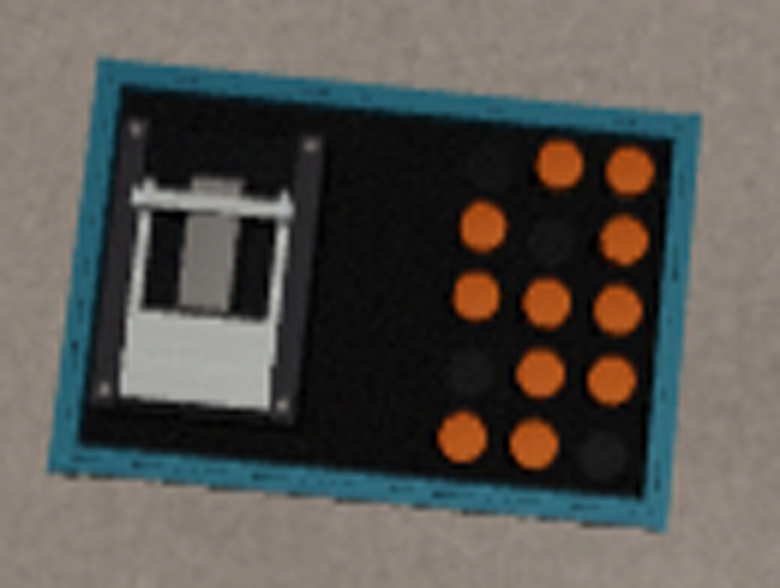

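View pics/sidec.png

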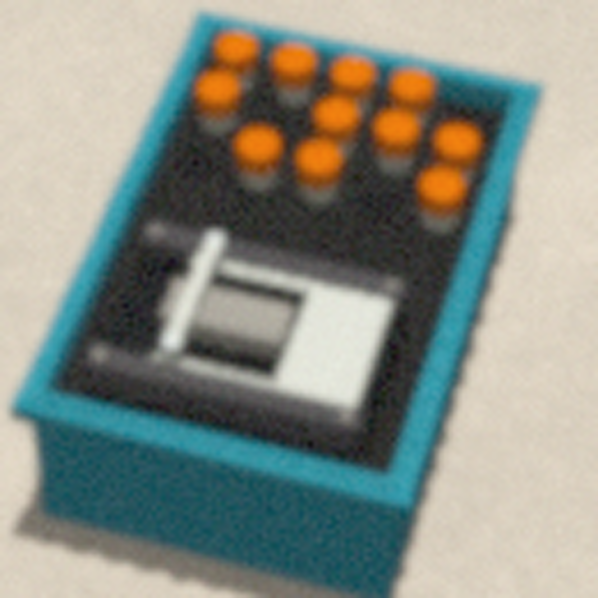

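Crop readings:

| Feature | Top view | Side view |
|---|---|---|
| Rim corners | (100,58), (702,115), (665,530), (50,470) | (15,412), (200,12), (540,88), (410,505) |
| Bar ends | (133,194), (292,208) | (172,350), (216,232) |
| Inner plate corners | (140,308), (272,318) | (275,374), (305,288) |

Next I'll triangulate these.

```bash
cat > h.py <<'E'
import numpy as np
TK=np.array([[394.471,0,284.52],[0,394.471,218.298],[0,0,1]]);SK=np.array([[493.247,0,278.984],[0,493.247,209.085],[0,0,1]])
TW=np.array([[0.0039,-0.9872,0.1594,0.3447],[-0.9999,-0.0059,-0.0121,-0.0633],[0.0129,-0.1594,-0.9871,1.3067]])
SW=np.array([[-0.9801,-0.1546,0.1243,0.3703],[-0.198,0.73,-0.6541,0.7962],[0.0104,-0.6657,-0.7461,1.061]])
def tri(obs):
    A=np.zeros((3,3));b=np.zeros(3);L=[]
    for K,W,p in obs:
        d=W[:,:3]@np.linalg.solve(K,[*p,1]);d/=np.linalg.norm(d);P=np.eye(3)-np.outer(d,d);A+=P;b+=P@W[:,3];L.append((P,W[:,3]))
    X=np.linalg.solve(A,b);return X,max(np.linalg.norm(P@(X-c)) for P,c in L)
E
python3 - <<'E'
from h import *
t=lambda p:(203-.5+p[0]/6,175-.5+p[1]/6); s=lambda p:(215-.5+p[0]/4.6,165-.5+p[1]/4.6)
T=dict(pp=(100,58),pm=(702,115),mm=(665,530),mp=(50,470),barp=(133,194),barm=(292,208),plp=(140,308),plm=(272,318))
S=dict(pp=(15,412),pm=(200,12),mm=(540,88),mp=(410,505),barp=(172,350),barm=(216,232),plp=(275,374),plm=(305,288))
R={}
for k in T:
    X,e=tri([(TK,TW,t(T[k])),(SK,SW,s(S[k]))]);R[k]=X;print(k,X.round(4),round(e,4))
c=np.mean([R[k] for k in("pp","pm","mm","mp")],0)
y1=R["pp"]+R["mp"]-R["pm"]-R["mm"];x1=R["pp"]+R["pm"]-R["mm"]-R["mp"]
print("centre",c,"size",np.linalg.norm(x1)/2,np.linalg.norm(y1)/2,"yaw",np.arctan2(x1[1],x1[0]),np.arctan2(-y1[0],y1[1]))
yaw=np.arctan2(x1[1]-y1[0],x1[0]+y1[1]);Rz=np.array([[np.cos(yaw),-np.sin(yaw)],[np.sin(yaw),np.cos(yaw)]])
lc=c[:2]+Rz@[0,.085];print("yaw",yaw,"lock",lc)
for k in("barp","barm","plp","plm"):print(k,"lock frame",(Rz.T@(R[k][:2]-lc)).round(4),R[k][2].round(4))
E
```

```text
pp [0.6462 0.1272 0.1007] 0.0004
pm [ 0.6186 -0.1872  0.1024] 0.0007
mm [ 0.4048 -0.1663  0.1016] 0.0022
mp [0.4322 0.1453 0.1048] 0.001
barp [0.5662 0.102  0.1427] 0.0002
barm [0.5601 0.0223 0.1464] 0.0009
plp [0.5116 0.0984 0.1321] 0.0012
plm [0.5084 0.033  0.1247] 0.0017
centre [ 0.52545303 -0.02025678  0.10236865] size 0.21478550169351596 0.31418140459677385 yaw -0.09095520133777073 -0.08779601491094498
yaw -0.0890787722223658 lock [0.53301472 0.0644062 ]
barp lock frame [0.0298 0.0404] 0.1427
barm lock frame [ 0.0307 -0.0396] 0.1464
plp lock frame [-0.0243  0.032 ] 0.1321
plm lock frame [-0.0217 -0.0335] 0.1247
```

The rim sizes come out at 215 x 314 mm against 214 x 314. The yaw is -0.089, and the lock-frame points fit the nominal layout. Heights read about 8 mm low at the rim, so I'll confirm the lock height by feel. First I'll raise, turn square to the case and shut the fingers.

```bash
echo '0,0,0,-0.04,0.118 | 0,0,0,-0.04,0.118 | 0,0,0,-0.03,0.118 | 0,0,0,0,0.118 | 0,0,0,0,0' > rows.txt && python3 -m crank rows.txt
```

```text
time: 0.72
eef_pos: [0.2335, -0.5796, 0.3061]
eef_rot: [0.999, -0.044, -0.0, -0.0]
ft_force: [-0.3, -0.8, 0.5]
width: 0.512
finger_force: 0.0
```

```bash
echo '0,0.0176,-0.0477,0,0 | 0,0.0176,-0.0477,0,0 | 0,0.0176,-0.0477,0,0 | 0,0.0176,-0.0477,0,0 | 0,0.0176,-0.0477,0,0' > rows.txt && python3 -m crank rows.txt; echo '0,0.0176,-0.0477,0,0 | 0,0.0176,-0.0477,0,0 | 0,0.0176,-0.0477,0,0 | 0,0.0176,-0.0477,0,0 | 0,0,0,0,0' > rows.txt && python3 -m crank rows.txt
```

```text
time: 1.35
eef_pos: [0.3426, -0.3482, 0.3058]
eef_rot: [0.999, -0.043, -0.0, -0.0]
ft_force: [0.4, -0.2, -0.5]
width: 0.018
finger_force: 0.0
time: 1.98
eef_pos: [0.4306, -0.1623, 0.306]
eef_rot: [0.999, -0.04, -0.0, -0.0]
ft_force: [-0.3, -1.3, -0.5]
width: 0.002
finger_force: 0.0
```

```bash
echo '0,0.0178,-0.0468,0,0 | 0,0.0178,-0.0468,0,0 | 0,0.0178,-0.0468,0,0 | 0,0.0178,-0.0468,0,0 | 0,0.0178,-0.0468,0,0.009' > rows.txt && python3 -m crank rows.txt; echo '0,0,0,-0.0,0 | 0,0,0,0,0' > rows.txt && python3 -m crank rows.txt
python3 - <<'E'
from workcell import *
import cv2,numpy as np
s=snapshot("wrist"); cv2.imwrite("pics/w1.png",s["pixels"][:,:,::-1]); print(s["camera_matrix"].tolist(),s["world_from_camera"].round(4).tolist())
st=state();print(st["eef_pos"],st["eef_rot"],st["ft_force"])
R=s["world_from_camera"];P=lambda X:(lambda c:(s["camera_matrix"]@c/c[2])[:2].round(0))(np.linalg.inv(R)[:3]@np.array([*X,1]))
c,n=np.cos(-.089),np.sin(-.089)
for k,(x,y,z) in dict(barp=(.030,.04,.152),barm=(.03,-.04,.152),plp=(-.024,.032,.133),plm=(-.024,-.032,.133),head=(.044,0,.141)).items():print(k,P([.533+c*x-n*y,.0644+n*x+c*y,z]))
E
```

```text
time: 2.6
eef_pos: [0.5394, 0.059, 0.3059]
eef_rot: [0.999, -0.049, -0.0, 0.0]
ft_force: [1.5, 0.2, -0.1]
width: 0.007
finger_force: 0.0
time: 2.85
eef_pos: [0.5388, 0.0575, 0.3058]
eef_rot: [0.999, -0.049, -0.001, 0.0]
ft_force: [0.4, -0.0, -0.4]
width: 0.007
finger_force: 0.0
[[336.2953266565224, 0.0, 276.65354484683115], [0.0, 336.2953266565224, 208.1146230930363], [0.0, 0.0, 1.0]] [[-0.0973, -0.9498, -0.2972, 0.6218], [-0.9953, 0.0931, 0.0284, 0.0506], [0.0007, 0.2985, -0.9544, 0.4938], [0.0, 0.0, 0.0, 1.0]]
[0.53881496 0.05709743 0.30602459] [ 9.98773793e-01 -4.95033785e-02 -3.79579241e-04  4.26985753e-04] [ 0.24531838 -0.15534326 -0.19393173]
barp [232. 164.]
barm [310. 164.]
plp [244. 209.]
plm [301. 209.]
head [271. 149.]
```

View pics/w1.png

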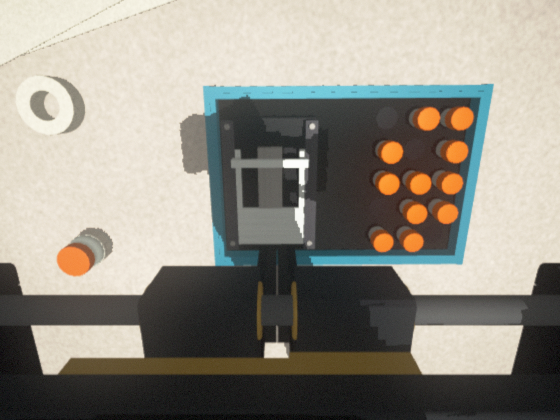

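The wrist view shows the bar at (231–309, 162) and the plate edge at row 207. That is within 2 px of the prediction, so the lock pose is confirmed. I'll centre over it and descend.

```bash
echo '0,-0.0014,-0.0069,0.03,-0.01 | 0,0,0,0.04,0 | 0,0,0,0.04,0 | 0,0,0,0.025,0 | 0,0,0,0,0' > rows.txt && python3 -m crank rows.txt; echo '0,0,0,0,0 | 0,0,0,0,0' > rows.txt && python3 -m crank rows.txt
python3 - <<'E'
from workcell import *
import numpy as np
s=state();d=s["eef_pos"][:2]-[.533,.0644];c,n=np.cos(.089),np.sin(.089)
print("lock frame",c*d[0]-n*d[1],n*d[0]+c*d[1],"z",s["eef_pos"][2],s["ft_force"])
E
```

```text
time: 3.52
eef_pos: [0.5371, 0.0639, 0.17]
eef_rot: [0.999, -0.045, -0.002, 0.001]
ft_force: [-0.2, 0.9, 0.8]
width: 0.002
finger_force: 0.0
time: 3.78
eef_pos: [0.539, 0.0656, 0.1729]
eef_rot: [0.999, -0.044, 0.001, 0.0]
ft_force: [0.6, 0.7, -0.0]
width: 0.007
finger_force: 0.0
lock frame 0.0058705064252851285 0.001762377548185537 z 0.17286488644383058 [ 0.5737787   0.68041366 -0.03129335]
```

```bash
echo '0,0,0.001,0.007,0 | 0,0,0,0.007,0 | 0,0,0,0.004,0 | 0,0,0,0,0' > rows.txt && python3 -m crank rows.txt; for i in 1 ; do echo '0,0,0,0.003,0 | 0,0,0,0,0' > rows.txt && python3 -m crank rows.txt;echo '0,0,0,0.003,0 | 0,0,0,0,0' > rows.txt && python3 -m crank rows.txt; echo '0,0,0,0.003,0 | 0,0,0,0,0' > rows.txt && python3 -m crank rows.txt; done
```

```text
time: 4.28
eef_pos: [0.5379, 0.0649, 0.153]
eef_rot: [0.999, -0.044, -0.0, 0.0]
ft_force: [-0.1, -0.9, -0.0]
width: 0.002
finger_force: 0.0
time: 4.53
eef_pos: [0.5381, 0.0649, 0.1503]
eef_rot: [0.999, -0.044, -0.0, 0.0]
ft_force: [0.1, -0.1, 0.2]
width: 0.008
finger_force: 0.0
time: 4.78
eef_pos: [0.538, 0.0648, 0.1472]
eef_rot: [0.999, -0.044, -0.0, 0.0]
ft_force: [0.1, 0.4, 1.0]
width: 0.007
finger_force: 0.0
time: 5.03
eef_pos: [0.538, 0.0648, 0.1442]
eef_rot: [0.999, -0.044, -0.0, 0.0]
ft_force: [0.2, 0.9, 0.7]
width: 0.007
finger_force: 0.0
```

```bash
echo '0,0,0,0.002,0 | 0,0,0,0,0' > rows.txt && python3 -m crank rows.txt;echo '0,0,0,0.002,0 | 0,0,0,0,0' > rows.txt && python3 -m crank rows.txt; echo '0,0,0,0.002,0 | 0,0,0,0,0' > rows.txt && python3 -m crank rows.txt; echo '0,0,0,0.002,0 | 0,0,0,0,0' > rows.txt && python3 -m crank rows.txt
```

```text
time: 5.28
eef_pos: [0.5381, 0.0648, 0.1423]
eef_rot: [0.999, -0.044, -0.0, 0.0]
ft_force: [-0.2, -0.2, 0.6]
width: 0.003
finger_force: 0.0
time: 5.52
eef_pos: [0.5381, 0.0648, 0.1403]
eef_rot: [0.999, -0.044, -0.0, 0.0]
ft_force: [-0.4, 0.9, 0.0]
width: 0.009
finger_force: 0.0
time: 5.78
eef_pos: [0.5381, 0.0648, 0.1383]
eef_rot: [0.999, -0.044, -0.0, 0.0]
ft_force: [-0.6, -0.7, -1.1]
width: 0.007
finger_force: 0.0
time: 6.02
eef_pos: [0.5381, 0.0648, 0.1363]
eef_rot: [0.999, -0.044, -0.0, 0.0]
ft_force: [0.4, -0.3, -0.4]
width: 0.01
finger_force: 0.0
```

```bash
echo '0,0,0,0.002,0 | 0,0,0,0,0' > rows.txt && python3 -m crank rows.txt;echo '0,0,0,0.002,0 | 0,0,0,0,0' > rows.txt && python3 -m crank rows.txt
python3 - <<'E'
from workcell import *
import cv2
for n in ("side","wrist"):
    s=snapshot(n);p=s["pixels"][:,:,::-1]
    p=cv2.resize(p[165:295,215:345] if n=="side" else p[130:390,170:430],(400,400),interpolation=cv2.INTER_CUBIC)
    o=p if n=="side" else cv2.hconcat([o,p])
cv2.imwrite("pics/c1.png",cv2.convertScaleAbs(o,alpha=1.3,beta=15))
E
```

```text
time: 6.28
eef_pos: [0.5381, 0.0648, 0.1343]
eef_rot: [0.999, -0.044, -0.0, 0.0]
ft_force: [-0.9, 0.1, 0.2]
width: 0.007
finger_force: 0.0
time: 6.52
eef_pos: [0.5381, 0.0648, 0.1323]
eef_rot: [0.999, -0.044, -0.0, 0.0]
ft_force: [0.2, -0.1, -0.5]
width: 0.004
finger_force: 0.0
```

View pics/c1.png

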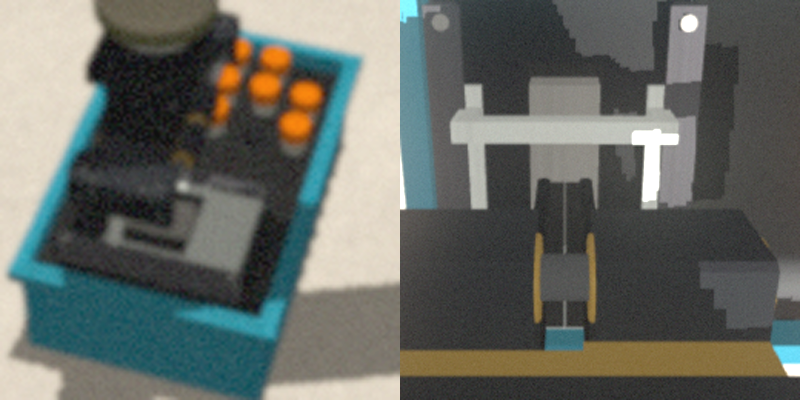

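The closed fingers sit centred over the head inside the opening, clear of the bar (crop row 128) and with no contact yet. I'll continue feeling down.

```bash
echo '0,0,0,0.0015,0 | 0,0,0,0,0' > rows.txt && python3 -m crank rows.txt;echo '0,0,0,0.0015,0 | 0,0,0,0,0' > rows.txt && python3 -m crank rows.txt; echo '0,0,0,0.0015,0 | 0,0,0,0,0' > rows.txt && python3 -m crank rows.txt; echo '0,0,0,0.0015,0 | 0,0,0,0,0' > rows.txt && python3 -m crank rows.txt
```

```text
time: 6.88
eef_pos: [0.5381, 0.0648, 0.1308]
eef_rot: [0.999, -0.044, -0.0, 0.0]
ft_force: [-0.0, -1.1, 0.5]
width: -0.001
finger_force: 0.0
time: 7.12
eef_pos: [0.5381, 0.0648, 0.1293]
eef_rot: [0.999, -0.044, -0.0, 0.0]
ft_force: [-1.2, 1.3, -0.1]
width: 0.004
finger_force: 0.0
time: 7.38
eef_pos: [0.5381, 0.0648, 0.1278]
eef_rot: [0.999, -0.044, -0.0, 0.0]
ft_force: [0.6, 0.2, 0.3]
width: 0.005
finger_force: 0.0
time: 7.62
eef_pos: [0.5381, 0.0648, 0.1263]
eef_rot: [0.999, -0.044, -0.0, 0.0]
ft_force: [0.0, 0.5, -0.5]
width: 0.0
finger_force: 0.0
```

Run:
```python
from workcell import *
import cv2,numpy as np
s=snapshot("wrist"); W=s["world_from_camera"];K=s["camera_matrix"]
P=lambda X:(lambda c:(K@c/c[2])[:2])(np.linalg.inv(W)[:3]@np.array([*X,1]))
o=s["pixels"][:,:,::-1][140:340,190:360]
o=cv2.resize(cv2.convertScaleAbs(o,alpha=1.5,beta=25),None,fx=3,fy=3,interpolation=cv2.INTER_CUBIC)
cv2.imwrite("pics/w2.png",o)
e=state()["eef_pos"];f=lambda p:((np.array(p)-[190,140])*3).round(0)
print(e,"tcp",f(P(e)),W.round(4).tolist())
c,n=np.cos(-.089),np.sin(-.089)
for h in(0,.007,.014):
  for k,(x,y,z) in dict(barp=(.030,.04,.147),barm=(.03,-.04,.147),headp=(.044,.013,.136),headm=(.044,-.013,.136)).items():print(h,k,f(P([.533+c*x-n*y,.0644+n*x+c*y,z+h])))
```

```text
[0.53812666 0.06483014 0.12638543] tcp [265. 320.] [[-0.088, -0.951, -0.2964, 0.6209], [-0.9961, 0.0841, 0.0261, 0.0586], [0.0001, 0.2975, -0.9547, 0.3144], [0.0, 0.0, 0.0, 1.0]]
0 barp [ 43. 236.]
0 barm [499. 237.]
0 headp [199. 144.]
0 headm [342. 144.]
0.007 barp [ 35. 250.]
0.007 barm [508. 250.]
0.007 headp [197. 154.]
0.007 headm [345. 154.]
0.014 barp [ 25. 265.]
0.014 barm [518. 265.]
0.014 headp [194. 164.]
0.014 headm [349. 164.]
```

View pics/w2.png

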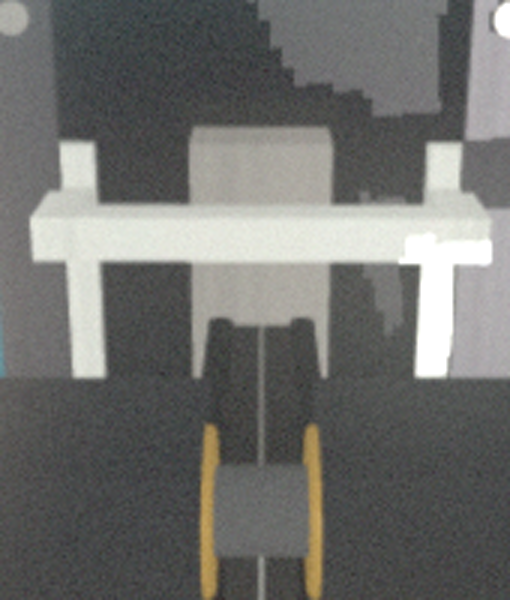

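The top face of the bar (crop rows 217–262, 459 px wide) gives a lock height about 2 mm above lowest. The head looks unpressed, and no force shows. I'll keep feeling down in 1 mm steps.

```bash
p(){ python3 -c "
from workcell import *;s=state();print(s['effort'].round(2))"; }; p; echo '0,0,0,0.001,0 | 0,0,0,0.001,0 | 0,0,0,0,0' > rows.txt && python3 -m crank rows.txt|grep -E 'pos|ft'; echo '0,0,0,0.001,0 | 0,0,0,0,0' > rows.txt && python3 -m crank rows.txt|grep -E 'pos|ft'; echo '0,0,0,0.001,0 | 0,0,0,0,0' > rows.txt && python3 -m crank rows.txt|grep -E 'pos|ft'; p
```

```text
[ 0.000e+00 -4.874e+01 -5.710e+00 -3.660e+01  2.000e-02 -9.000e-02
 -0.000e+00]
eef_pos: [0.5381, 0.0649, 0.1243]
ft_force: [0.8, 0.2, 0.2]
eef_pos: [0.5381, 0.0648, 0.1234]
ft_force: [-0.1, 0.3, 0.2]
eef_pos: [0.5381, 0.0648, 0.1224]
ft_force: [-0.6, -0.3, -0.8]
[-1.000e-02 -4.895e+01 -5.800e+00 -3.651e+01  2.000e-02 -1.000e-01
 -1.000e-02]
```

```bash
for i in 1; do echo '0,0,0,0.001,0 | 0,0,0,0,0' > rows.txt && python3 -m crank rows.txt|grep -E 'pos|ft'; echo '0,0,0,0.001,0 | 0,0,0,0,0' > rows.txt && python3 -m crank rows.txt|grep -E 'pos|ft'; echo '0,0,0,0.001,0 | 0,0,0,0,0' > rows.txt && python3 -m crank rows.txt|grep -E 'pos|ft'; echo '0,0,0,0.001,0 | 0,0,0,0,0' > rows.txt && python3 -m crank rows.txt|grep -E 'pos|ft'; done
python3 - <<'E'
from workcell import *
import cv2
o=snapshot("wrist")["pixels"][:,:,::-1][140:290,190:360]
a=cv2.resize(cv2.convertScaleAbs(o,alpha=1.5,beta=25),None,fx=2.3,fy=2.3,interpolation=cv2.INTER_CUBIC)
o=snapshot("side")["pixels"][:,:,::-1][185:285,225:338]
b=cv2.resize(cv2.convertScaleAbs(o,alpha=2,beta=25),(391,345),interpolation=cv2.INTER_CUBIC)
cv2.imwrite("pics/c3.png",cv2.hconcat([a,b]))
E
```

```text
eef_pos: [0.5381, 0.0648, 0.1214]
ft_force: [-0.3, -0.6, 0.0]
eef_pos: [0.5381, 0.0648, 0.1203]
ft_force: [0.3, 0.2, 0.4]
eef_pos: [0.5381, 0.0648, 0.1194]
ft_force: [0.2, 0.2, 0.1]
eef_pos: [0.5381, 0.0648, 0.1184]
ft_force: [0.3, -0.3, 0.3]
```

View pics/c3.png

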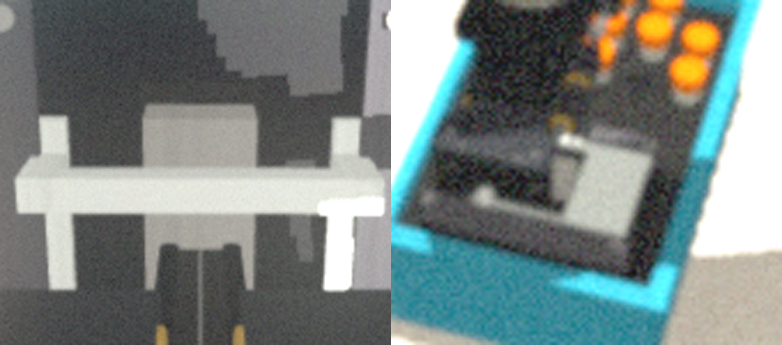

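The head width still grows as the tool descends, so the head isn't pressed and the tips really are still above it. I'll keep going.

```bash
echo '0,0,0,0.001,0 | 0,0,0,0,0' > rows.txt && python3 -m crank rows.txt|grep -E 'pos|ft'; echo '0,0,0,0.001,0 | 0,0,0,0,0' > rows.txt && python3 -m crank rows.txt|grep -E 'pos|ft'; echo '0,0,0,0.001,0 | 0,0,0,0,0' > rows.txt && python3 -m crank rows.txt|grep -E 'pos|ft'; echo '0,0,0,0.001,0 | 0,0,0,0,0' > rows.txt && python3 -m crank rows.txt|grep -E 'pos|ft'
```

```text
eef_pos: [0.5381, 0.0648, 0.1173]
ft_force: [-0.1, -0.2, 0.2]
eef_pos: [0.5381, 0.0648, 0.1163]
ft_force: [-0.0, -1.0, 0.5]
eef_pos: [0.5381, 0.0648, 0.1153]
ft_force: [0.4, -0.4, 0.1]
eef_pos: [0.5381, 0.0648, 0.1143]
ft_force: [-0.3, -0.4, -0.6]
```

```bash
echo '0,0,0,0.001,0 | 0,0,0,0,0' > rows.txt && python3 -m crank rows.txt|grep -E 'pos|ft'; echo '0,0,0,0.001,0 | 0,0,0,0,0' > rows.txt && python3 -m crank rows.txt|grep -E 'pos|ft'
```

```text
eef_pos: [0.5381, 0.0649, 0.1133]
ft_force: [-0.4, -0.6, -0.4]
eef_pos: [0.5381, 0.0649, 0.1123]
ft_force: [-1.0, 0.3, -0.4]
```

```bash
echo '0,0,0,0.001,0 | 0,0,0,0,0' > rows.txt && python3 -m crank rows.txt|grep -E 'pos|ft'; echo '0,0,0,0.001,0 | 0,0,0,0,0' > rows.txt && python3 -m crank rows.txt|grep -E 'pos|ft'; echo '0,0,0,0.001,0 | 0,0,0,0,0' > rows.txt && python3 -m crank rows.txt|grep -E 'pos|ft';  python3 - <<'E'
from workcell import *
import numpy as np,cv2
s=snapshot("wrist");g=cv2.cvtColor(s["pixels"],cv2.COLOR_RGB2GRAY).astype(float)
cv2.imwrite("pics/w4.png",s["pixels"][:,:,::-1])
print(s["world_from_camera"][:3,3],state()["eef_pos"])
for r in (190,200,235,240,244,248): print(r,g[r,225:330:1].astype(int).tolist())
E
```

```text
eef_pos: [0.5383, 0.0649, 0.1116]
ft_force: [-1.3, 0.1, 2.9]
eef_pos: [0.5383, 0.0649, 0.1105]
ft_force: [-1.0, 0.2, 3.1]
eef_pos: [0.5383, 0.0649, 0.1095]
ft_force: [-0.7, 0.2, 2.7]
[0.6210191  0.05858135 0.29757666] [0.53824443 0.0648674  0.10946157]
190 [30, 28, 24, 18, 31, 29, 32, 33, 25, 29, 30, 31, 29, 32, 29, 23, 31, 29, 30, 24, 26, 30, 30, 29, 34, 30, 37, 64, 77, 84, 78, 80, 84, 81, 81, 85, 83, 82, 81, 80, 80, 79, 78, 83, 82, 81, 84, 83, 80, 81, 82, 80, 80, 86, 83, 81, 84, 83, 83, 83, 82, 85, 85, 83, 87, 83, 84, 85, 81, 86, 82, 81, 83, 84, 81, 78, 64, 42, 36, 32, 32, 34, 32, 26, 35, 33, 26, 29, 32, 30, 28, 30, 32, 32, 29, 26, 28, 31, 31, 35, 33, 35, 31, 34, 34]
200 [29, 32, 31, 29, 29, 29, 28, 30, 30, 27, 32, 32, 28, 29, 31, 28, 32, 36, 31, 30, 33, 34, 31, 35, 33, 44, 78, 90, 91, 92, 91, 93, 94, 93, 97, 93, 92, 92, 94, 91, 91, 91, 95, 94, 95, 96, 93, 92, 89, 91, 92, 92, 93, 94, 96, 92, 96, 94, 95, 95, 96, 98, 97, 96, 91, 93, 96, 96, 96, 97, 96, 96, 92, 92, 96, 96, 96, 79, 51, 40, 32, 29, 33, 31, 28, 35, 33, 30, 37, 35, 36, 36, 33, 37, 32, 29, 37, 42, 36, 32, 33, 31, 33, 33, 3
[... 1151 characters left out ...]
92, 93, 92, 90, 93, 91, 93, 92, 95, 94, 94, 91, 96, 96, 95, 89, 93, 95, 94, 96, 95, 95, 94, 96, 98, 96, 98, 95, 94, 95, 96, 95, 95, 96, 96, 95, 95, 97, 98, 96, 76, 51, 43, 41, 42, 39, 43, 38, 46, 38, 42, 42, 44, 41, 41, 43, 55, 60, 57, 56, 61, 64, 62, 58, 62, 60, 49, 49, 45]
248 [33, 29, 36, 35, 39, 36, 28, 37, 31, 36, 30, 34, 28, 34, 32, 30, 32, 32, 29, 37, 30, 35, 31, 33, 34, 37, 43, 84, 94, 92, 92, 94, 93, 91, 63, 33, 30, 24, 33, 29, 30, 33, 53, 60, 65, 64, 69, 66, 65, 67, 65, 72, 79, 70, 64, 67, 66, 66, 67, 68, 64, 53, 38, 29, 29, 37, 32, 35, 29, 54, 87, 93, 96, 99, 94, 95, 73, 48, 39, 40, 38, 33, 38, 45, 41, 36, 38, 40, 40, 40, 45, 40, 43, 44, 45, 46, 58, 62, 60, 61, 61, 63, 55, 47, 49]
```

Contact at reading 0.112 with about 3 N, which is the bolt's preload. I'll press down about 14 mm to the stop.

```bash
echo '0,0,0,0.001,0 | 0,0,0,0.001,0 | 0,0,0,0.001,0 | 0,0,0,0,0' > rows.txt && python3 -m crank rows.txt|grep -E 'pos|ft'; echo '0,0,0,0.001,0 | 0,0,0,0.001,0 | 0,0,0,0.001,0 | 0,0,0,0,0' > rows.txt && python3 -m crank rows.txt|grep -E 'pos|ft'; echo '0,0,0,0.001,0 | 0,0,0,0.001,0 | 0,0,0,0.001,0 | 0,0,0,0,0' > rows.txt && python3 -m crank rows.txt|grep -E 'pos|ft'; echo '0,0,0,0.001,0 | 0,0,0,0,0' > rows.txt && python3 -m crank rows.txt|grep -E 'pos|ft'
```

```text
eef_pos: [0.5383, 0.0649, 0.1064]
ft_force: [-0.4, 0.2, 4.1]
eef_pos: [0.5383, 0.0648, 0.1035]
ft_force: [-0.7, -0.7, 5.1]
eef_pos: [0.5383, 0.0648, 0.1006]
ft_force: [-1.8, 0.8, 6.4]
eef_pos: [0.5383, 0.0649, 0.0996]
ft_force: [-1.2, 0.0, 7.0]
```

```bash
echo '0,0,0,0.0005,0 | 0,0,0,0,0' > rows.txt && python3 -m crank rows.txt|grep -E 'pos|ft'; echo '0,0,0,0.0005,0 | 0,0,0,0,0' > rows.txt && python3 -m crank rows.txt|grep -E 'pos|ft'; echo '0,0,0,0.0005,0 | 0,0,0,0,0' > rows.txt && python3 -m crank rows.txt|grep -E 'pos|ft'
```

```text
eef_pos: [0.5383, 0.0649, 0.0991]
ft_force: [-1.0, -1.4, 6.3]
eef_pos: [0.5383, 0.0648, 0.0987]
ft_force: [-1.0, 0.3, 7.3]
eef_pos: [0.5383, 0.0649, 0.0982]
ft_force: [-1.2, -0.4, 7.2]
```

```bash
echo '0,0,0,0.0003,0 | 0,0,0,0,0' > rows.txt && python3 -m crank rows.txt|grep -E 'pos|ft'; echo '0,0,0,0.0003,0 | 0,0,0,0,0' > rows.txt && python3 -m crank rows.txt|grep -E 'pos|ft'; echo '0,0,0,0.0003,0 | 0,0,0,0,0' > rows.txt && python3 -m crank rows.txt|grep -E 'pos|ft'
```

```text
eef_pos: [0.5383, 0.0649, 0.0979]
ft_force: [-0.6, 0.1, 6.6]
eef_pos: [0.5383, 0.0649, 0.0976]
ft_force: [-1.0, 0.1, 6.7]
eef_pos: [0.5383, 0.0649, 0.0976]
ft_force: [-3.0, -0.7, 9.7]
```

Stop reached at 0.0976. I'll add a slight preload, then slide +x.

```bash
echo '0,0,0,0.0003,0 | 0,0,0,0,0' > rows.txt && python3 -m crank rows.txt|grep -E 'pos|ft'; echo '0,0.001,0,0,0 | 0,0.001,0,0,0 | 0,0.001,0,0,0 | 0,0.001,0,0,0' > rows.txt && python3 -m crank rows.txt|grep -E 'pos|ft'; echo '0,0.001,0,0,0 | 0,0.001,0,0,0 | 0,0.001,0,0,0' > rows.txt && python3 -m crank rows.txt|grep -E 'pos|ft'
```

```text
eef_pos: [0.5384, 0.0648, 0.0975]
ft_force: [-4.1, -1.2, 12.8]
eef_pos: [0.5387, 0.0648, 0.0973]
ft_force: [-24.9, -2.0, 28.5]
eef_pos: [0.542, 0.0648, 0.0974]
ft_force: [-21.6, -0.8, 24.8]
```

Friction on the head is high (about 0.87), and sliding built up the normal force. I'll back off the press.

```bash
echo '0,0,0,-0.0006,0 | 0,0,0,0,0' > rows.txt && python3 -m crank rows.txt|grep -E 'pos|ft'; echo '0,0,0,-0.0004,0 | 0,0,0,0,0' > rows.txt && python3 -m crank rows.txt|grep -E 'pos|ft'
```

```text
eef_pos: [0.5436, 0.0647, 0.0975]
ft_force: [-9.3, 0.1, 13.1]
eef_pos: [0.544, 0.0646, 0.0976]
ft_force: [-7.0, 0.6, 9.7]
```

```bash
echo '0,0.001,0,0,0 | 0,0.0005,0,0,0' > rows.txt && python3 -m crank rows.txt|grep -E 'pos|ft'; echo '0,0.001,0,0,0 | 0,0.0005,0,0,0' > rows.txt && python3 -m crank rows.txt|grep -E 'pos|ft'; echo '0,0.001,0,0,0 | 0,0.0005,0,0,0' > rows.txt && python3 -m crank rows.txt|grep -E 'pos|ft'
```

```text
eef_pos: [0.5453, 0.0645, 0.0976]
ft_force: [-7.1, -0.2, 9.6]
eef_pos: [0.5468, 0.0643, 0.0976]
ft_force: [-7.4, 0.2, 9.0]
eef_pos: [0.5475, 0.0643, 0.0975]
ft_force: [-11.2, 0.3, 12.6]
```

```bash
echo '0,0.001,0,0,0 | 0,0.0005,0,0,0' > rows.txt && python3 -m crank rows.txt|grep -E 'pos|ft'; echo '0,0.001,0,0,0 | 0,0.0005,0,0,0' > rows.txt && python3 -m crank rows.txt|grep -E 'pos|ft'
```

```text
eef_pos: [0.549, 0.0641, 0.0975]
ft_force: [-12.0, -0.9, 13.0]
eef_pos: [0.5505, 0.064, 0.0975]
ft_force: [-11.6, -0.2, 12.3]
```

```bash
echo '0,0.001,0,0,0 | 0,0.001,0,0,0 | 0,0.001,0,0,0' > rows.txt && python3 -m crank rows.txt|grep -E 'pos|ft'; echo '0,0.001,0,0,0 | 0,0.001,0,0,0 | 0,0.001,0,0,0' > rows.txt && python3 -m crank rows.txt|grep -E 'pos|ft'; echo '0,0.001,0,0,0 | 0,0.001,0,0,0 | 0,0.001,0,0,0' > rows.txt && python3 -m crank rows.txt|grep -E 'pos|ft'; echo '0,0.001,0,0,0 | 0,0.001,0,0,0 | 0,0.001,0,0,0' > rows.txt && python3 -m crank rows.txt|grep -E 'pos|ft'
```

```text
eef_pos: [0.5536, 0.0637, 0.0976]
ft_force: [-10.4, 0.0, 12.1]
eef_pos: [0.5567, 0.0635, 0.0976]
ft_force: [-10.9, -0.0, 11.7]
eef_pos: [0.5597, 0.0632, 0.0976]
ft_force: [-11.4, 0.9, 12.0]
eef_pos: [0.5627, 0.0629, 0.0976]
ft_force: [-9.9, -0.1, 12.0]
```

```bash
echo '0,0.001,0,0,0 | 0,0.001,0,0,0 | 0,0.001,0,0,0' > rows.txt && python3 -m crank rows.txt|grep -E 'pos|ft'; echo '0,0.001,0,0,0 | 0,0.0005,0,0,0' > rows.txt && python3 -m crank rows.txt|grep -E 'pos|ft';  echo '0,0.0006,0,0,0 | 0,0,0,0,0' > rows.txt && python3 -m crank rows.txt|grep -E 'pos|ft'
```

```text
eef_pos: [0.5657, 0.0626, 0.0975]
ft_force: [-9.2, -0.3, 11.3]
eef_pos: [0.5672, 0.0625, 0.0975]
ft_force: [-9.8, -0.8, 10.7]
eef_pos: [0.5679, 0.0625, 0.0975]
ft_force: [-9.2, 0.3, 10.1]
```

```bash
echo '0,0.0006,0,0,0 | 0,0,0,0,0' > rows.txt && python3 -m crank rows.txt|grep -E 'pos|ft';  echo '0,0.0006,0,0,0 | 0,0,0,0,0' > rows.txt && python3 -m crank rows.txt|grep -E 'pos|ft';  echo '0,0.0006,0,0,0 | 0,0,0,0,0' > rows.txt && python3 -m crank rows.txt|grep -E 'pos|ft';echo '0,0.0006,0,0,0 | 0,0,0,0,0' > rows.txt && python3 -m crank rows.txt|grep -E 'pos|ft'
```

```text
eef_pos: [0.5685, 0.0624, 0.0975]
ft_force: [-9.7, 0.7, 11.0]
eef_pos: [0.5691, 0.0623, 0.0975]
ft_force: [-9.0, -0.1, 11.0]
eef_pos: [0.5694, 0.0622, 0.0975]
ft_force: [-10.4, 0.5, 12.0]
eef_pos: [0.5695, 0.0623, 0.0975]
ft_force: [-13.5, -0.5, 13.9]
```

```bash
echo '0,0.0005,0,-0.0001,0 | 0,0,0,0,0' > rows.txt && python3 -m crank rows.txt|grep -E 'pos|ft'; echo '0,0.0005,0,-0.0002,0 | 0,0,0,0,0' > rows.txt && python3 -m crank rows.txt|grep -E 'pos|ft'
```

```text
eef_pos: [0.5695, 0.0623, 0.0975]
ft_force: [-15.5, 0.2, 14.3]
eef_pos: [0.5695, 0.0622, 0.0975]
ft_force: [-17.0, 0.4, 15.0]
```

That is the keeper's hard stop. I'll back away in -x and lift off.

```bash
echo '0,-0.001,0,0,0 | 0,-0.001,0,0,0' > rows.txt && python3 -m crank rows.txt|grep -E 'pos|ft'; echo '0,-0.001,0,-0.0005,0 | 0,-0.001,0,-0.0005,0 | 0,-0.001,0,-0.0005,0' > rows.txt && python3 -m crank rows.txt|grep -E 'pos|ft'; echo '0,0,0,-0.001,0 | 0,0,0,-0.002,0 | 0,0,0,-0.002,0 | 0,0,0,0,0' > rows.txt && python3 -m crank rows.txt|grep -E 'pos|ft'
```

```text
eef_pos: [0.5694, 0.0623, 0.0976]
ft_force: [-6.0, 0.5, 6.4]
eef_pos: [0.5685, 0.0623, 0.0997]
ft_force: [1.4, 0.3, 1.6]
eef_pos: [0.5681, 0.0622, 0.1046]
ft_force: [0.5, -0.0, -0.1]
```

The force goes to zero 5 mm up, so the bolt did not follow and is trapped. I'll lift away and check.

```bash
echo '0,-0.002,0,-0.01,0 | 0,0,0,-0.02,0 | 0,0,0,-0.03,0 | 0,0,0,-0.05,0 | 0,0,0,-0.05,0' > rows.txt && python3 -m crank rows.txt|grep -E 'pos|ft'; echo '0,0,0,-0.04,0 | 0,0,0,0,0 | 0,0,0,0,0' > rows.txt && python3 -m crank rows.txt
python3 - <<'E'
from workcell import *
import cv2
s=snapshot("wrist");o=s["pixels"][:,:,::-1][70:280,190:510]
a=cv2.resize(cv2.convertScaleAbs(o,alpha=1.5,beta=15),None,fx=2.5,fy=2.5,interpolation=cv2.INTER_CUBIC)
cv2.imwrite("pics/end.png",a)
E
```

```text
eef_pos: [0.5659, 0.0626, 0.2677]
ft_force: [0.9, -0.7, -0.7]
time: 24.08
eef_pos: [0.5658, 0.0624, 0.3048]
eef_rot: [0.999, -0.044, 0.0, 0.0]
ft_force: [0.8, -0.3, -0.6]
width: 0.002
finger_force: 0.0
```

View pics/end.png

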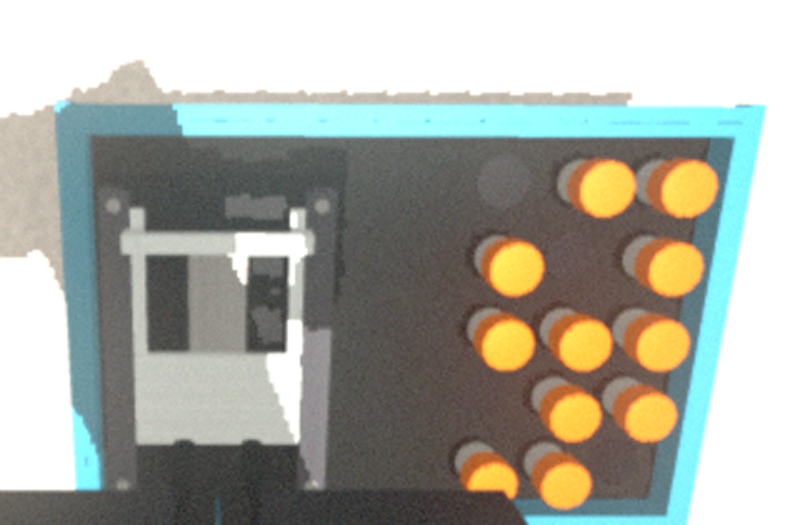

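The keeper is across: the bar (row 242) now sits at the end of the head, and the plate (rows 352–443) covers the head. Nothing else has moved.

```bash
python3 -c "
from workcell import *
print(hand_in())"
```

```text
the job is handed in; nothing more can be done
None
```

The bolt is pressed home and trapped under the fully slid keeper plate, and the job is handed in at about 24 s of 61 s; early in the slide one reading was 28.5 N down with 24.9 N sideways (about 38 N combined, under 30 N on each axis), which may count against the 30 N limit.

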